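Seat a brayer drum in the V-block, grub screw under the driver guide, and hold it down

ROBOT

A 6-joint arm with a two-finger parallel gripper is mounted at the origin on a cart in front of the work surface, level with it; the furniture and walls round the work are solid. World frame = base frame: x ahead of the robot, y to its left, z up, the work surface at z = 0. Lengths are in mm, angles in rad, forces in N, time in s.
With the tool pointing down it reaches from about 300 to 775 mm from the base axis. Payload 14.6 kg.
Tool frame: the origin (TCP) lies on the centre line of the jaws, within the pads' length; the fingertips stand 8 mm ahead of it and the grasp point (between the pads) lies 11 mm behind it; z points along the fingers, y is the line along which they close (so a half turn about z gives the same grasp; the last joint's range is limited). The gripper opens to 94 mm and grips with 3 to 60 N. Pads are 16 mm wide; open, the fingers measure 119 mm over their backs; the gripper's body (75 mm by 177 mm) begins 78 mm behind the grasp point.
Start: joints at [-1.227, 0.3, 1.521, -0, 1.321, -0.067], TCP at [219.631, -504.234, 213.446] pointing down, gripper open.
Joint ranges: [-3.03, 3.03], [-0.79, 2.21], [0.23, 2.52], [-1.04, 4.18], [0, 3.07], [-2.55, 2.55]. Speed limits (rad/s): [2.22, 2.22, 2.57, 3.14, 3.14, 3.14].

INTERFACE

Orientations are given as [roll, pitch, yaw] about the fixed x, y, z axes, in that order (R = Rz(yaw) Ry(pitch) Rx(roll)).
In Python, from cell import manip gives the robot as it stands.
- The arm moves only by the tool jog_arm, never from a script. Its argument "rows" is one flat list of numbers, 7 for each row, row after row: the shift along the world's x, y, z in cm, then the turn, a rotation vector about the world's x, y, z in rad, then the closure, from 0 (fully open) to 1 (shut). In form: [dx, dy, dz, rx, ry, rz, fingers, dx, dy, dz, rx, ry, rz, fingers, ...]. A call has 1 to 20 rows; each row shifts and turns the commanded pose from where the row before left it; what a row does not reach is not made up. A row lasts 1/12 s, in which the tool goes at most 41.7 mm and 7.16 degrees, less where a joint would pass 70% of its speed; a pose out of reach is approached as far as the arm can. A call with a gripper value outside its range is refused whole. The fingers move at their own pace and stop on an object; "newtons" is the grip in N (left out, the last holds). Time passes only in rows, so rows that do not move let the fingers close. It gives the time, the measured TCP pose, the force, the opening and the grip force at its end, in the units of the state.
- manip.read_state(): the state, without advancing time (a new reading comes with each control period).
- manip.camera(name): name is "side" or "top"; returns (picture, depth): 420x560x3 uint8, blue, green, red; 420x560 float32, mm along the optical axis (not along the pixel's ray), 0 where there is no reading.
- manip.camera_model(name): a dict with "K" (3x3 intrinsics, pixels), "k1" (the pictures are not rectified: a ray, as slopes to the right and down, at radius r is drawn at 1 + k1 r^2 times it, then the intrinsics apply), "R" (3x3) and "t" (3): a world point X has camera coordinates R X + t. Camera axes: x right, y down, z forward; pixel columns grow to the right and rows downward; lengths in mm; the calibration is good to about 2 mm. A picture is of the moment at which its call begins. camera_model takes no time and is no camera call.
- manip.sign_off(): hands the job in; it is judged then, once.
The state is a dict: "clock": time; "joints": joint angles; "qd": joint speeds; "effort": joint torques, N m; "eef_pos": TCP position; "eef_rot": TCP orientation; "wrist_force": force on the tool from outside, world axes, zero at the start; "moment": the same for the moment, N m; "finger_gap": finger opening in mm; "finger_force": force on a finger pad.
Only numpy, scipy, OpenCV 4.12 (cv2) and the standard library are available. Lean on these libraries where they do the work, as an engineer would, in place of code of your own. Each camera call takes 0.05 s, during which the arm holds its last target. There are 200 camera calls.

TASK

A colleague is about to tighten the grub screw in the collar of this ink-roller drum. Roll the drum along the counter until the red-ringed screw points straight up, then lay the drum in the V-block, slid along until its collar meets the brass end stop and the screw shows through the guide bush above it. Press the drum firmly, without crushing it, down onto both faces of the V and finish still holding it pressed like that, with nothing else on the counter disturbed.

Things in the scene. Friction and masses are not known exactly. Their poses are not given: they have to be found in the camera images.
- drum: loose grey rubber ink-roller drum, 40 mm diameter x 100 mm long, about 0.32 kg; origin on its axis at the middle of the rubber, 20 mm above the counter at the start; its y axis is the cylinder's axis. At the rubber's +y end a 10 mm thick axle stub sticks out 10 mm; at its -y end, past a 2 mm gap, sits the collar, whose end face is at y = -68 mm
- drum_collar: bright metal collar on the drum's -y end, 26 mm diameter x 16 mm long, tight on the drum (turns only with it); origin on the axis, 60 mm from the drum's origin; its z axis points out through the grub screw. At the start the screw is 0.8 to 1.9 rad away from up, towards the robot: rolling the drum away from the robot brings it up
- screw (a point): outer end of the brass grub screw (6 mm, red ring round it) in the side of the collar, 13.5 mm from the axis, 8 mm from the collar's end face
- vblock: fixture fixed to the counter: base 92 x 150 x 8 mm, on it two aluminium cheeks, a 90 degree V along its y axis, y = -40 to +40 mm; origin on the counter under the V's middle. Cheek tops: 26.5 mm above the counter, out to x = 34 mm either side. A stop post, 34 mm wide, y = -72 to -62 mm; from its top an arm reaches to y = -44 mm, 62 to 74 mm above the counter; the collar goes under it from +y
- cheek_near: the V's cheek on the robot's side (-x of the fixture); same orientation as the fixture, origin 8 mm above the fixture's origin
- cheek_far: the V's cheek on the far side (+x of the fixture); same orientation as the fixture, origin 8 mm above the fixture's origin
- seat (a point): where the drum's origin lies when it is seated in the V with its collar against the end stop: 6 mm towards +y of the fixture's origin, 37.3 mm above the counter
- stop (a point): face of the brass end stop pad (22 mm diameter), on the seated drum's axis; it faces +y of the fixture
- guide (a point): upper mouth of the guide bush in the arm, a vertical hole 14 mm in diameter, 8 mm towards +y from the stop face, 74 mm above the counter
- fork: the drum's wire fork with wooden handle, lying flat, about 200 x 145 x 25 mm; bystander; origin on the counter between fork and handle
- hex_driver: orange-handled screwdriver 170 mm long, lying; bystander; origin on the counter under its middle
- gouache_red: red gouache pot 46 x 46 x 46 mm; bystander; origin at the centre of its underside
- tape: roll of masking tape lying flat, 98 mm diameter, 24 mm high; bystander; origin at the centre of its underside
- bottle: white applicator bottle with black nozzle, 42 mm diameter, 117 mm high; bystander; origin at the centre of its underside
- cobalt: blue paint tube standing on its cap, 40 x 52 x 136 mm; bystander; origin at the centre of its underside
- clamp: red and black spring clamp lying flat, 58 x 102 x 26 mm; bystander; origin on the counter under its middle
There are look-alikes about, which are no part of the job. What is shaped like the drum but pink is not meant.

How it is judged (in metres and radians):
On the way:
1. the drum has been rolled on the counter until its screw points up (within 14 degrees) (angle between drum_collar's own z axis and vertical below 0.25 rad and height (world z) of screw above 0.03 m and height (world z) of drum below 0.023 m and distance of drum from where it was at the start of the episode above 0.008 m), for 0.2 s.
At the end, for the whole second after the job is handed in: While the robot still holds it: the drum lies in the V, within 4 mm of its place against the end stop, in line with the V (3.4 degrees), screw up and within 4.5 mm of the guide hole's axis, pressed with over 5 N on each face of the V, fingers on the drum, at rest (contact force between drum and cheek_near above 5 N and contact force between drum and cheek_far above 5 N and contact force between the fingers and drum above 4 N and distance between drum and seat below 0.004 m and angle between the y axis of drum and the y axis of vblock, either way round below 0.06 rad and horizontal distance between screw and guide below 0.0045 m and height (world z) of screw above 0.045 m and linear speed of drum below 0.02 m/s); the arm keeps its last pose, push and grip.
It fails at once if the rubber is crushed: more than 60 N on one face of the V (contact force between drum and cheek_near above 60 N or contact force between drum and cheek_far above 60 N).
It fails at once if a bystander is moved by more than 20 mm (distance of any of fork, hex_driver, gouache_red, tape, bottle, cobalt, clamp from where it was at the start of the episode above 0.02 m).
It also fails if it takes over 64 s, if anything falls off the work surface, if the arm or the gripper's body presses on something with over 40 N, if the wrist force passes 120 N, or if a joint passes its speed limit or range.

## Working session

There is one attempt and no reset: what is moved stays moved. The work goes in short steps, Python scripts to look and compute and a tool call to move; the robot and the scene stay as the last step left them, time stands still between calls to the robot, and variables do not carry over. Pictures are saved under pics/ and viewed, at most 10 in all, crops included, and the job is handed in when it is done.

Besides the shell and the picture viewer there is one more tool, called as name(argument=value, ...) on one line, values as JSON. jog_arm: Moves the arm, as the interface text tells. Its arguments: {"type":"object","properties":{"rows":{"type":"array"},"newtons":{"type":"number"}},"required":["rows"]}

```bash
mkdir -p pics
cat > h.py <<'E'
import numpy as np, cv2
from cell import manip
def snap(n,f):
    im,d=manip.camera(n); cv2.imwrite(f'pics/{f}.png',im); np.save(f'pics/{f}.npy',d); return im,d
def ray(n,u,v):
    c=manip.camera_model(n);K=np.array(c['K']);R=np.array(c['R']);t=np.array(c['t'])
    a=np.array([(u-K[0,2])/K[0,0],(v-K[1,2])/K[1,1]]); s=a.copy()
    for _ in range(20): s=a/(1+c['k1']*(s@s))
    return R,t,np.array([s[0],s[1],1.])
def dep(n,u,v,z):  # pixel+depth -> world
    R,t,r=ray(n,u,v); return R.T@(r*z-t)
def plane(n,u,v,h): # pixel on world height h
    R,t,r=ray(n,u,v); o=-R.T@t; w=R.T@r; return o+w*(h-o[2])/w[2]
def proj(n,X):
    c=manip.camera_model(n);K=np.array(c['K']);p=np.array(c['R'])@np.asarray(X,float)+np.array(c['t']);s=p[:2]/p[2];s=s*(1+c['k1']*(s@s));return K[:2,:2]@s+K[:2,2]
E
python3 - <<'E'
from h import *
print(manip.read_state())
for n in('side','top'):
    snap(n,n+'0'); c=manip.camera_model(n); print(c, -np.array(c['R']).T@np.array(c['t']))
E
```

```text
{'clock': 0.0, 'joints': array([-1.22659724e+00,  3.00485397e-01,  1.52158535e+00, -2.80642964e-05,
        1.32071459e+00, -6.66128924e-02]), 'qd': array([ 0.00084573,  0.00107698,  0.00101901, -0.00140447, -0.00071885,
       -0.00242664]), 'effort': array([ 2.42406713e-03, -5.31804657e+01, -3.52726829e+01,  7.08469399e-02,
        2.44584493e-02, -1.20917139e-04]), 'eef_pos': array([ 219.54091977, -503.99974896,  212.87668133]), 'eef_rot': array([-3.14040081e+00, -5.22665902e-05,  4.10818911e-01]), 'wrist_force': array([-0.26376212,  0.12339701, -0.24931007]), 'moment': array([-0.03276286, -0.01198597, -0.02986873]), 'finger_force': 0.0, 'finger_gap': 93.96085967831782}
{'K': array([[393.97502235,   0.        , 274.20839805],
       [  0.        , 393.97502235, 210.30262171],
       [  0.        ,   0.        ,   1.        ]]), 'k1': -0.08624591234632775, 'R': array([[-0.78721868,  0.61665031, -0.00539857],
       [ 0.48773195,  0.61723609, -0.61736307],
       [-0.37736494, -0.48863279, -0.78665984]]), 't': array([ 420.2817802 , -216.11636336, 1168.79734245])} [877.32365894 445.34063659 788.2925852 ]
{'K': array([[417.62603075,   0.        , 280.78406592],
       [  0.        , 417.62603075, 214.38299169],
       [  0.        ,   0.        ,   1.        ]]), 'k1': 0.02088151741243735, 'R': array([[-0.02443466, -0.99961088, -0.01345478],
       [-0.99453552,  0.02567265, -0.10119291],
       [ 0.10149896,  0.01090864, -0.99477584]]), 't': array([  28.41363997,  537.37029476, 1039.86760373])} [ 429.58264827    3.26331943 1089.19552926]
```

View pics/top0.png

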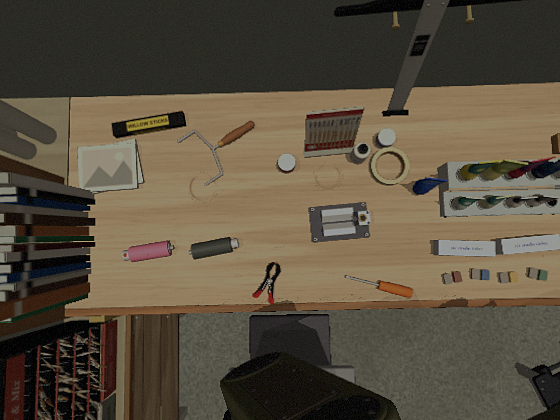

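View pics/side0.png

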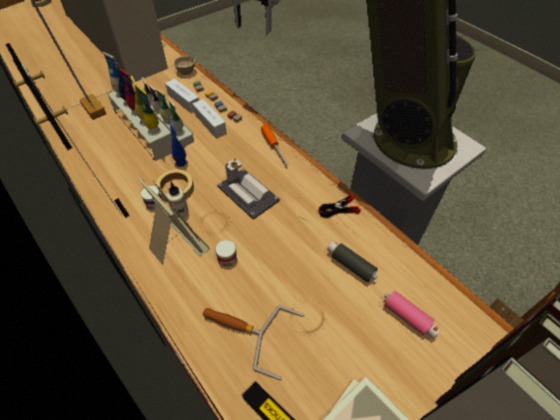

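The top view shows the grey drum at about (214,247) with its collar to the right at (236,243). The pink look-alike is at (149,251). The V-block is at (340,221) with its stop on the right at (364,217). The grey one is the drum that is meant; next I'll enlarge it to confirm.

Run:
```python
import cv2,numpy as np
t=cv2.imread('pics/top0.png');s=cv2.imread('pics/side0.png')
f=lambda im,x,y,w,h:cv2.resize(im[y:y+h,x:x+w],(400,300),interpolation=cv2.INTER_CUBIC)
m=np.vstack([np.hstack([f(t,180,220,80,60),f(t,300,190,80,60)]),np.hstack([f(s,315,230,80,60),f(s,210,150,80,60)])])
m=cv2.convertScaleAbs(m,alpha=1.5,beta=20)
cv2.imwrite('pics/m1.png',m)
```

```text
(no output)
```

View pics/m1.png

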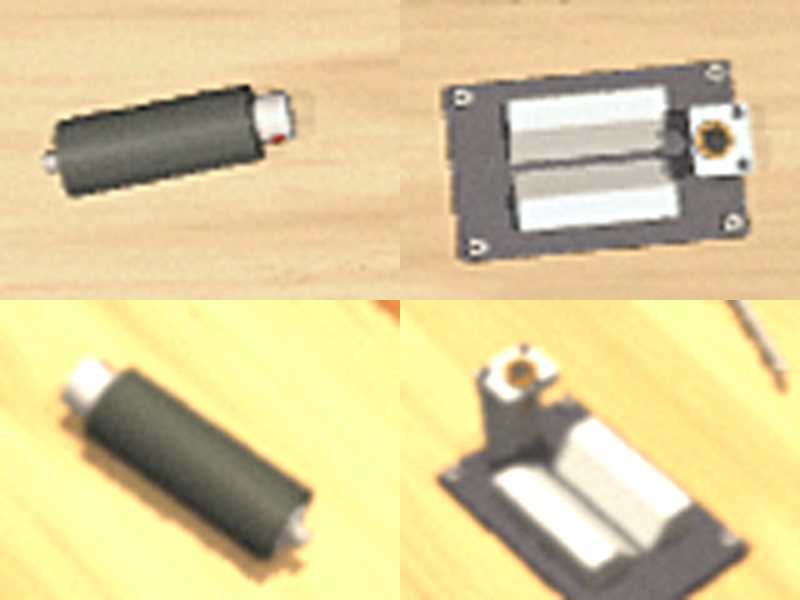

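The crop confirms the grey drum: its stub is at top (190,252), the collar end at (238,243) and the red screw at (235.8,247.6), on the robot's side. In the top view the V-block's plate corners are near (308,208), (366,202), (370,237) and (312,242), and the bush is at (363,218).

Run:
```python
from h import *
np.set_printoptions(precision=1,suppress=True)
T=lambda x,y:(180+x/5,220+y/5)
V=lambda x,y:(300+(x-400)/5,190+y/5)
for nm,p,h in [('stub end',T(44,162),20),('collar end',T(294,117),20),('screw',T(279,138),22)]: print(nm,plane('top',*p,h))
for a in [(57,122),(250,86),(266,156),(70,196)]: print('rub',plane('top',*T(*a),20))
c=[plane('top',*V(*a),8) for a in [(442,88),(731,61),(749,236),(460,263)]]; print(np.array(c),np.mean(c,0))
print([np.linalg.norm(c[i]-c[i-1]) for i in range(4)])
print('bush',plane('top',*V(716,139),74))
g=[plane('top',*V(*a),26.5) for a in [(507,101),(665,87),(680,216),(519,231)]];print(np.array(g),np.mean(g,0))
print([np.linalg.norm(g[i]-g[i-1]) for i in range(4)])
# side
S=lambda x,y:(315+x/5,230+(y-300)/5); W=lambda x,y:(210+(x-400)/5,150+(y-300)/5)
print('side bush',plane('side',*W(521,373),74))
print('side collar end',plane('side',*S(72,390),20),'stub',plane('side',*S(305,528),20))
d=np.load('pics/top0.npy')
for nm,p in [('drum top',T(160,140)),('cheek',V(590,110)),('cheek2',V(600,215)),('table',T(200,250)),('plate',V(475,170)),('arm',V(742,120))]:
    u,v=map(int,np.round(p)); print(nm,dep('top',u,v,d[v,u]))
for nm,u,v in [('clamp',268,282),('driver',380,287),('pot',286,163),('tape',389,167),('bottle',361,152),('tube',427,186),('clamptip',275,264),('driver tip',346,277),('pink collar',173,244),('fork',207,183)]:
    print(nm,dep('top',u,v,d[v,u]))
```

```text
stub end [447.2 252.3  20. ]
collar end [466.9 124.2  20. ]
screw [456.3 131.8  22. ]
rub [467.4 245.6  20. ]
rub [483.3 146.5  20. ]
rub [447.3 138.8  20. ]
rub [429.5 239.   20. ]
[[ 555.8  -57.2    8. ]
 [ 566.  -207.7    8. ]
 [ 474.9 -212.9    8. ]
 [ 464.6  -63.7    8. ]] [ 515.3 -135.4    8. ]
[np.float64(91.40064837859467), np.float64(150.87828616903997), np.float64(91.28381593183012), np.float64(149.56820085526041)]
bush [ 519.6 -185.9   74. ]
[[ 546.1  -89.2   26.5]
 [ 551.2 -170.    26.5]
 [ 485.1 -174.8   26.5]
 [ 479.5  -93.    26.5]] [ 515.5 -131.7   26.5]
[np.float64(66.6847520846962), np.float64(80.96636135144257), np.float64(66.26366879099422), np.float64(82.01151725156862)]
side bush [ 523.4 -177.7   74. ]
side collar end [477.  134.2  20. ] stub [445.5 251.5  20. ]
drum top [456.3 189.1  41.6]
cheek [ 540.2 -131.1   28.2]
cheek2 [ 486.6 -134.2   27.3]
table [400.  176.5  -2.6]
plate [512.8 -73.2   4.9]
arm [ 529.3 -199.3   66.9]
clamp [367.5  51.6  19.9]
driver [ 348.7 -229.9   21.2]
pot [667.3  -1.8  44.1]
tape [ 658.5 -272.8    2. ]
bottle [ 680.  -185.4   86. ]
tube [ 591.7 -340.3   85.8]
clamptip [411.9  33.4  -2. ]
driver tip [ 375.1 -146.8   13.5]
pink collar [470.4 298.2  -0.1]
fork [628.  207.1   6.5]
```

jog_arm(rows=[1.18,3.48,0,0,0,0.066,0.3,1.18,3.48,0,0,0,0.066,0.3,1.18,3.48,0,0,0,0.066,0.3,1.18,3.48,0,0,0,0.066,0.3,1.18,3.48,0,0,0,0.066,0.3,1.18,3.48,0,0,0,0.066,0.3,1.18,3.48,0,0,0,0.066,0.3,1.18,3.48,0,0,0,0.066,0.3,1.18,3.48,0,0,0,0.066,0.3,1.18,3.48,0,0,0,0.066,0.3,1.18,3.48,0,0,0,0.066,0.3,1.18,3.48,0,0,0,0.066,0.3,1.18,3.48,0,0,0,0.066,0.3,1.18,3.48,0,0,0,0.066,0.3,1.18,3.48,0,0,0,0.066,0.3,1.18,3.48,0,0,0,0.066,0.3,1.18,3.48,0,0,0,0.066,0.3,1.18,3.48,0,0,0,0.066,0.3,1.18,3.48,0,0,0,0.066,0.3,1.18,3.48,0,0,0,0.066,0.3], newtons=10)

```text
clock: 1.77
eef_pos: [455.7, 193.7, 213.2]
eef_rot: [-3.141, 0.0, 1.734]
wrist_force: [0.9, -0.4, 0.4]
finger_gap: 65.8
finger_force: 0.0
```

Run:
```python
from h import *
d=np.load('pics/side0.npy');im=cv2.imread('pics/side0.png')
# compare: project top-derived points into side
for nm,X in [('bush',(519.3,-187,74)),('collar end',(466.9,124.2,20)),('stub',(447,252,20)),('plate c',(555.8,-57.2,8)),('plate c2',(464.6,-63.7,8)),('plate far',(566,-207.7,8))]:
    print(nm,proj('side',X))
```

```text
bush [233.47870146 161.87072531]
collar end [329.64244171 242.87382766]
stub [375.68582281 276.12781941]
plate c [253.09551265 216.21449518]
plate c2 [280.0947475  197.23761558]
plate far [216.80058709 182.90992041]
```

jog_arm(rows=[0,0,-3,0,0,0,0.3,0,0,-3,0,0,0,0.3,0,0,-3,0,0,0,0.3,0,0,-3,0,0,0,0.3,0,0,-2.5,0,0,0,0.3,0,0,0,0,0,0,0.3,0,0,0,0,0,0,0.3])

```text
clock: 2.35
eef_pos: [455.2, 191.6, 68.2]
eef_rot: [-3.139, 0.0, 1.731]
wrist_force: [0.3, -0.2, 0.1]
finger_gap: 65.8
finger_force: 0.0
```

Run:
```python
from h import *
t,_=snap('top','t1');s,_=snap('side','s1'); st=manip.read_state(); print(st['eef_pos'],st['eef_rot'],st['finger_gap'])
p=st['eef_pos']; yaw=st['eef_rot'][2]; c=np.array([np.sin(yaw),-np.cos(yaw),0])
for k in(-1,1): print([ (n,proj(n,p+k*c*(st['finger_gap']/2)-[0,0,8])) for n in('top','side')])
f=lambda im,x,y,w,h:cv2.resize(im[y:y+h,x:x+w],(400,400),interpolation=cv2.INTER_CUBIC)
m=np.hstack([f(t,170,200,80,80),f(s,310,200,80,80)])
cv2.imwrite('pics/m2.png',cv2.convertScaleAbs(m,alpha=1.5,beta=20))
```

```text
[456.41328945 192.02071125  70.03732087] [ 3.13964325e+00 -3.02308405e-04  1.73080517e+00] 66.07483378476009
[('top', array([211.560308  , 261.11681603])), ('side', array([365.10483828, 240.77917852]))]
[('top', array([207.10555672, 234.59062505])), ('side', array([347.4314923 , 259.79595907]))]
```

View pics/m2.png

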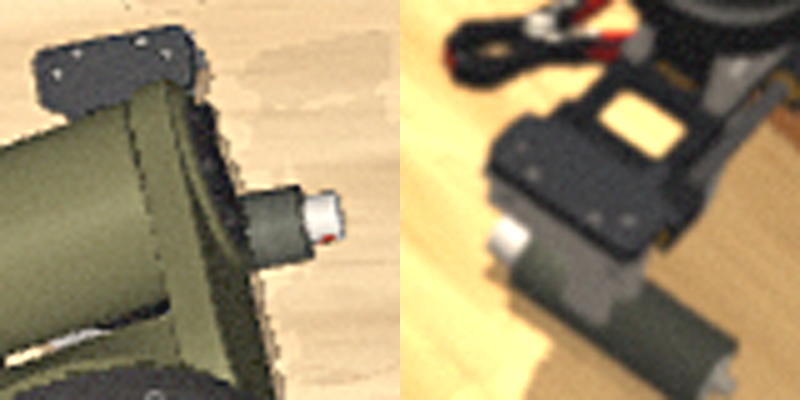

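The gripper straddles the grey drum. The collar is visible at top (234,243), with the red screw on its near-side edge at about (236,247.5).

jog_arm(rows=[0,0,-1.5,0,0,0,0.3,0,0,-1.5,0,0,0,0.3,0,0,-1,0,0,0,0.3,0,0,-0.9,0,0,0,0.3,0,0,0,0,0,0,0.45,0,0,0,0,0,0,0.45,0,0,0,0,0,0,0.48,0,0,0,0,0,0,0.5,0,0,0,0,0,0,0.5,0,0,0,0,0,0,0.5], newtons=5)

```text
clock: 3.28
eef_pos: [455.8, 191.8, 19.8]
eef_rot: [3.141, -0.0, 1.731]
wrist_force: [0.6, -0.4, -0.6]
finger_gap: 46.9
finger_force: 0.0
```

```bash
cat > look.py <<'E'
from h import *
import sys
def screw(tag):
    t,_=snap('top',tag); st=manip.read_state(); p=st['eef_pos']; yaw=st['eef_rot'][2]
    a=np.array([np.cos(yaw),np.sin(yaw)])  # drum +y dir
    n=np.array([a[1],-a[0]])               # away from robot
    b,g,r=[t[...,i].astype(int) for i in range(3)]
    u0,v0=proj('top',[p[0]-60*a[0],p[1]-60*a[1],p[2]])
    m=np.zeros(r.shape,bool); m[int(v0)-12:int(v0)+13,int(u0)-9:int(u0)+10]=1
    k=m&(r>g*1.8)&(r>60); vs,us=np.nonzero(k); w=(r-g)[k]
    print('state',p.round(1),st['eef_rot'].round(3),'gap',round(st['finger_gap'],1),'F',st['wrist_force'].round(1),st['finger_force'],st['clock'])
    if k.any():
        u,v=(us*w).sum()/w.sum(),(vs*w).sum()/w.sum()
        q=plane('top',u,v,p[2]+12)[:2]-p[:2]
        print('red px',u.round(1),v.round(1),'n',k.sum(),'along',(q@a).round(1),'perp',(q@n).round(1))
    return t,(u0,v0)
t,(u,v)=screw(sys.argv[1])
if len(sys.argv)>2:
    u,v=int(u),int(v); cv2.imwrite(f'pics/{sys.argv[1]}c.png',cv2.convertScaleAbs(cv2.resize(t[v-20:v+20,u-20:u+20],(400,400),interpolation=cv2.INTER_CUBIC),alpha=1.5,beta=20))
E
python3 look.py t2
```

```text
state [455.8 191.8  19.7] [ 3.141 -0.     1.731] gap 46.9 F [ 0.3 -0.5  0.5] 0.0 3.3333
red px 235.4 247.0 n 2 along -59.8 perp -7.8
```

jog_arm(rows=[0.2,0.032,0,0,0,0,0.5,0.2,0.032,0,0,0,0,0.5,0.2,0.032,0,0,0,0,0.5,0.2,0.032,0,0,0,0,0.5,0.2,0.032,0,0,0,0,0.5,0.2,0.032,0,0,0,0,0.5,0.2,0.032,0,0,0,0,0.5,0.2,0.032,0,0,0,0,0.5,0.1,0.016,0,0,0,0,0.5,0.1,0.016,0,0,0,0,0.5,0,0,0,0,0,0,0.5,0,0,0,0,0,0,0.5])

```text
clock: 4.33
eef_pos: [473.6, 194.6, 19.4]
eef_rot: [-3.142, 0.0, 1.731]
wrist_force: [-0.1, 0.6, -0.2]
finger_gap: 47.1
finger_force: 0.0
```

```bash
python3 look.py t3 1
```

```text
state [473.6 194.6  19.4] [-3.142 -0.     1.731] gap 46.4 F [0.1 0.3 0.8] 0.0 4.3833
red px 234.2 240.9 n 7 along -59.3 perp -10.1
```

View pics/t3c.png

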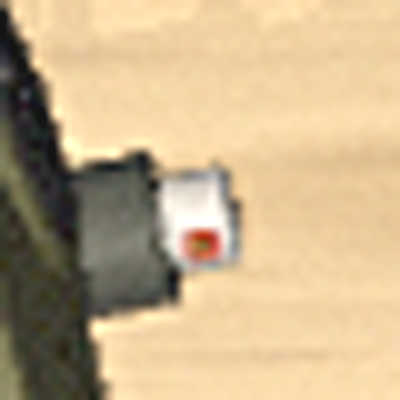

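The screw (red ring, brass centre) is now at crop (201,243), against a collar centre line at about 217. That leaves about 0.55 rad to go, or roughly 11 mm.

jog_arm(rows=[0.2,0.032,0,0,0,0,0.5,0.2,0.032,0,0,0,0,0.5,0.2,0.032,0,0,0,0,0.5,0.2,0.032,0,0,0,0,0.5,0.1,0.016,0,0,0,0,0.5,0.1,0.016,0,0,0,0,0.5,0.07,0.01,0,0,0,0,0.5,0,0,0,0,0,0,0.5,0,0,0,0,0,0,0.5,0,0,0,0,0,0,0.5])

```text
clock: 5.22
eef_pos: [484.3, 196.3, 19.4]
eef_rot: [-3.142, 0.0, 1.731]
wrist_force: [-0.2, 0.9, -0.3]
finger_gap: 47.1
finger_force: 0.0
```

```bash
python3 look.py t4 1
```

```text
state [484.3 196.3  19.5] [3.142 0.    1.731] gap 47.0 F [-0.5 -0.1 -0.1] 0.0 5.2667
red px 232.7 233.6 n 4 along -58.8 perp -2.1
```

View pics/t4c.png

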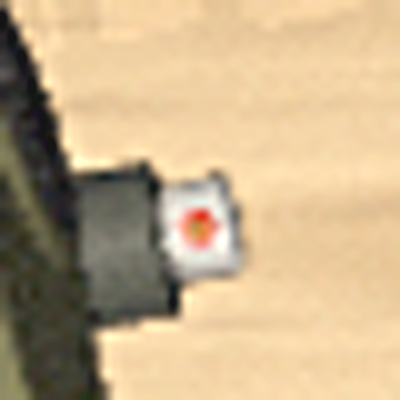

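Screw at crop (201,229), collar centre line about 228.5: it points up within roughly 0.06 rad. I'll back off 2.4 mm to centre the fingers, then grip.

jog_arm(rows=[-0.12,-0.02,0,0,0,0,0.5,-0.12,-0.02,0,0,0,0,0.5,0,0,0,0,0,0,0.52,0,0,0,0,0,0,0.53,0,0,0,0,0,0,0.54,0,0,0,0,0,0,0.55,0,0,0,0,0,0,0.56,0,0,0,0,0,0,0.57,0,0,0,0,0,0,0.6,0,0,0,0,0,0,0.7,0,0,0,0,0,0,0.7], newtons=40)

```text
clock: 6.18
eef_pos: [481.9, 195.9, 19.4]
eef_rot: [-3.141, 0.0, 1.731]
wrist_force: [-0.4, -0.2, 0.2]
finger_gap: 39.1
finger_force: 40.0
```

```bash
python3 look.py t5 1
```

```text
state [481.9 195.9  19.4] [-3.141  0.     1.731] gap 39.3 F [ 0.4 -0.5  0.5] 39.99336898326874 6.2333
red px 232.4 234.0 n 5 along -57.9 perp -0.5
```

View pics/t5c.png

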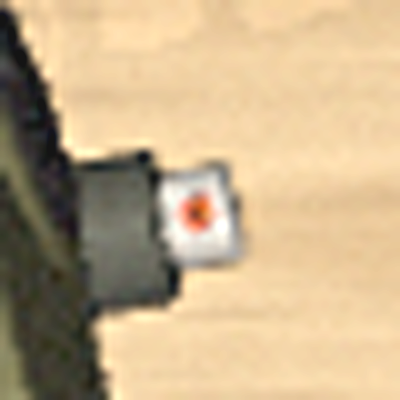

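Screw at crop (198,211), collar centre line about 218: upright within about 0.1 rad, and gripped. Next: lift and carry it to a point above the V, 30 mm short of the stop.

jog_arm(rows=[0,0,0.5,0,0,0,0.7,0,0,1.5,0,0,0,0.7,0,0,2,0,0,0,0.7,0,0,2,0,0,0,0.7,0,0,1.5,0,0,0,0.7,0,0,0.5,0,0,0,0.7,0.2,-1.8,0,0,0,0,0.7,0.25,-2.3,0,0,0,-0.01,0.7,0.25,-2.3,0,0,0,-0.01,0.7,0.25,-2.3,0,0,0,-0.01,0.7,0.25,-2.3,0,0,0,-0.01,0.7,0.25,-2.3,0,0,0,-0.01,0.7,0.25,-2.3,0,0,0,-0.01,0.7,0.25,-2.3,0,0,0,-0.01,0.7,0.25,-2.3,0,0,0,-0.01,0.7,0.25,-2.3,0,0,0,-0.01,0.7,0.25,-2.3,0,0,0,-0.013,0.7,0.25,-2.3,0,0,0,0,0.7,0.25,-2.3,0,0,0,0,0.7,0.08,0,0,0,0,0,0.7])

```text
clock: 7.9
eef_pos: [514.6, -101.1, 98.8]
eef_rot: [-3.141, 0.0, 1.625]
wrist_force: [0.2, 0.6, -2.9]
finger_gap: 39.4
finger_force: 40.0
```

```bash
sleep 0; python3 look.py t6
python3 - <<'E'
from h import *
t=cv2.imread('pics/t6.png')
s,_=snap('side','s6')
f=lambda im,x,y,w,h:cv2.resize(im[y:y+h,x:x+w],(400,400),interpolation=cv2.INTER_CUBIC)
cv2.imwrite('pics/m6.png',cv2.convertScaleAbs(np.hstack([f(t,310,180,80,80),f(s,200,130,80,80)]),alpha=1.5,beta=20))
E
```

```text
state [514.5 -99.5  98.7] [-3.141 -0.     1.625] gap 39.1 F [ 0.4  0.9 -2.5] 39.98291730880737 7.95
```

View pics/m6.png

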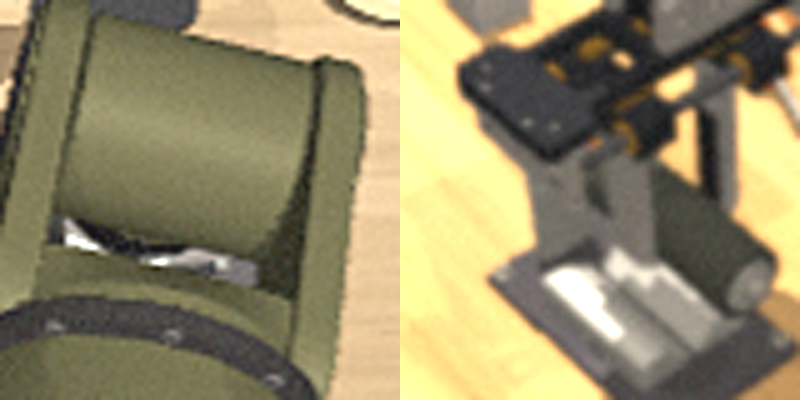

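jog_arm(rows=[0,0,-1,0,0,0.013,0.7,0,0,-1.5,0,0,0,0.7,0,0,-1.5,0,0,0,0.7,0,0,-1,0,0,0,0.7,0,0,-0.5,0,0,0,0.7,0,0,-0.15,0,0,0,0.7,0,0,0,0,0,0,0.7,0,0,0,0,0,0,0.7])

```text
clock: 8.67
eef_pos: [515.0, -98.0, 43.4]
eef_rot: [3.141, 0.0, 1.641]
wrist_force: [-0.2, -0.2, -3.1]
finger_gap: 39.0
finger_force: 40.0
```

jog_arm(rows=[0.014,-0.2,0,0,0,0,0.7,0.028,-0.4,0,0,0,0,0.7,0.028,-0.4,0,0,0,0,0.7,0.028,-0.4,0,0,0,0,0.7,0.028,-0.4,0,0,0,0,0.7,0.014,-0.2,0,0,0,0,0.7,0,0,0,0,0,0,0.7,0,0,0,0,0,0,0.7])

```text
clock: 9.33
eef_pos: [516.1, -118.2, 42.9]
eef_rot: [-3.142, -0.0, 1.64]
wrist_force: [-0.5, 0.2, -3.1]
finger_gap: 39.1
finger_force: 40.0
```

jog_arm(rows=[0,0,-0.2,0,0,0,0.7,0,0,-0.2,0,0,0,0.7,0,0,-0.1,0,0,0,0.7,0,0,0,0,0,0,0.7,0,0,0,0,0,0,0.7])

```text
clock: 9.75
eef_pos: [516.1, -118.0, 37.9]
eef_rot: [-3.141, -0.0, 1.641]
wrist_force: [0.3, 0.4, -4.0]
finger_gap: 39.0
finger_force: 40.0
```

jog_arm(rows=[0,0,-0.05,0,0,0,0.7,0,0,0,0,0,0,0.7,0,0,0,0,0,0,0.7])

```text
clock: 10.0
eef_pos: [516.2, -118.0, 37.5]
eef_rot: [3.141, -0.0, 1.641]
wrist_force: [0.9, 0.5, -3.9]
finger_gap: 39.5
finger_force: 40.0
```

jog_arm(rows=[0,0,-0.05,0,0,0,0.7,0,0,0,0,0,0,0.7,0,0,0,0,0,0,0.7])

```text
clock: 10.25
eef_pos: [516.4, -118.1, 37.1]
eef_rot: [3.141, 0.0, 1.641]
wrist_force: [1.6, 0.1, -1.0]
finger_gap: 39.1
finger_force: 40.0
```

jog_arm(rows=[0,0,-0.03,0,0,0,0.7,0,0,0,0,0,0,0.7,0,0,0,0,0,0,0.7])

```text
clock: 10.5
eef_pos: [516.4, -118.0, 37.0]
eef_rot: [3.141, 0.0, 1.641]
wrist_force: [-0.6, 0.8, 4.3]
finger_gap: 39.0
finger_force: 40.0
```

Contact is at TCP z about 37, as expected, and Fx is near 0, so the drum is centred. I'll lift 1.5 mm and slide towards the stop.

jog_arm(rows=[0,0,0.15,0,0,0,0.7,0.014,-0.2,0,0,0,0,0.7,0.014,-0.2,0,0,0,0,0.7,0.007,-0.1,0,0,0,0,0.7,0,0,0,0,0,0,0.7,0,0,0,0,0,0,0.7])

```text
clock: 11.0
eef_pos: [516.3, -123.2, 37.9]
eef_rot: [-3.141, -0.0, 1.641]
wrist_force: [0.3, 0.3, -3.0]
finger_gap: 39.2
finger_force: 40.0
```

jog_arm(rows=[0.007,-0.1,0,0,0,0,0.7,0,0,0,0,0,0,0.7,0,0,0,0,0,0,0.7])

```text
clock: 11.25
eef_pos: [516.5, -124.1, 38.1]
eef_rot: [-3.142, -0.0, 1.641]
wrist_force: [-0.5, 0.5, -3.1]
finger_gap: 39.2
finger_force: 40.0
```

jog_arm(rows=[0.007,-0.1,0,0,0,0,0.7,0,0,0,0,0,0,0.7,0,0,0,0,0,0,0.7])

```text
clock: 11.5
eef_pos: [516.6, -125.1, 38.1]
eef_rot: [-3.142, -0.0, 1.641]
wrist_force: [0.5, -0.0, -3.4]
finger_gap: 39.2
finger_force: 40.0
```

jog_arm(rows=[0.005,-0.07,0,0,0,0,0.7,0,0,0,0,0,0,0.7,0,0,0,0,0,0,0.7])

```text
clock: 11.75
eef_pos: [516.7, -125.8, 38.1]
eef_rot: [3.142, 0.0, 1.641]
wrist_force: [-0.4, 0.4, -3.3]
finger_gap: 39.1
finger_force: 40.0
```

jog_arm(rows=[0.007,-0.1,0,0,0,0,0.7,0,0,0,0,0,0,0.7,0,0,0,0,0,0,0.7])

```text
clock: 12.0
eef_pos: [516.7, -126.8, 38.1]
eef_rot: [-3.142, -0.0, 1.641]
wrist_force: [0.6, -0.6, -3.6]
finger_gap: 39.2
finger_force: 40.0
```

jog_arm(rows=[0.005,-0.07,0,0,0,0,0.7,0,0,0,0,0,0,0.7,0,0,0,0,0,0,0.7])

```text
clock: 12.25
eef_pos: [516.7, -127.0, 38.1]
eef_rot: [-3.141, -0.001, 1.641]
wrist_force: [-0.0, 5.0, -2.4]
finger_gap: 38.9
finger_force: 40.0
```

jog_arm(rows=[0.005,-0.07,0,0,0,0,0.7,0,0,0,0,0,0,0.7,0,0,0,0,0,0,0.7])

```text
clock: 12.5
eef_pos: [516.7, -127.1, 38.0]
eef_rot: [-3.141, -0.002, 1.641]
wrist_force: [0.4, 11.3, -3.4]
finger_gap: 39.1
finger_force: 40.0
```

The collar met the stop at y ≈ -127. I'll relax the axial push a little and press down.

jog_arm(rows=[-0.007,0.1,0,0,0,0,0.7,0,0,-0.1,0,0,0,0.7,0,0,0,0,0,0,0.7,0,0,0,0,0,0,0.7])

```text
clock: 12.83
eef_pos: [517.0, -127.0, 37.3]
eef_rot: [3.141, -0.0, 1.641]
wrist_force: [1.7, 5.3, -0.1]
finger_gap: 38.9
finger_force: 40.0
```

jog_arm(rows=[0,0,-0.07,0,0,0,0.7,0,0,0,0,0,0,0.7,0,0,0,0,0,0,0.7])

```text
clock: 13.08
eef_pos: [517.2, -127.0, 36.9]
eef_rot: [3.14, -0.0, 1.64]
wrist_force: [-0.0, 7.1, 3.0]
finger_gap: 39.0
finger_force: 40.0
```

jog_arm(rows=[0,0,-0.07,0,0,0,0.7,0,0,0,0,0,0,0.7,0,0,0,0,0,0,0.7])

```text
clock: 13.33
eef_pos: [517.4, -127.0, 36.7]
eef_rot: [3.14, -0.0, 1.64]
wrist_force: [-1.5, 6.9, 8.7]
finger_gap: 39.3
finger_force: 40.0
```

jog_arm(rows=[0.02,0,-0.07,0,0,0,0.7,0,0,0,0,0,0,0.7,0,0,0,0,0,0,0.7])

```text
clock: 13.58
eef_pos: [517.4, -127.0, 36.7]
eef_rot: [3.14, -0.0, 1.64]
wrist_force: [-7.0, 8.8, 19.6]
finger_gap: 39.3
finger_force: 40.0
```

jog_arm(rows=[0,0,-0.08,0,0,0,0.7,0,0,0,0,0,0,0.7,0,0,0,0,0,0,0.7])

```text
clock: 13.83
eef_pos: [517.5, -127.0, 36.6]
eef_rot: [3.14, -0.0, 1.64]
wrist_force: [-11.7, 9.7, 29.4]
finger_gap: 39.3
finger_force: 40.0
```

jog_arm(rows=[0,0,-0.08,0,0,0,0.7,0,0,0,0,0,0,0.7,0,0,0,0,0,0,0.7])

```text
clock: 14.08
eef_pos: [517.5, -127.0, 36.5]
eef_rot: [3.14, 0.0, 1.64]
wrist_force: [-16.4, 11.1, 39.4]
finger_gap: 39.2
finger_force: 40.0
```

jog_arm(rows=[-0.06,0.03,0.06,0,0,0,0.7,0,0,0,0,0,0,0.7,0,0,0,0,0,0,0.7,0,0,0,0,0,0,0.7])

```text
clock: 14.42
eef_pos: [517.4, -127.0, 36.6]
eef_rot: [3.139, 0.001, 1.64]
wrist_force: [-8.0, 7.6, 27.2]
finger_gap: 39.0
finger_force: 40.0
```

jog_arm(rows=[-0.04,0,0,0,0,0,0.7,0,0,0,0,0,0,0.7,0,0,0,0,0,0,0.7,0,0,0,0,0,0,0.7])

```text
clock: 14.75
eef_pos: [517.4, -127.0, 36.6]
eef_rot: [3.138, 0.001, 1.64]
wrist_force: [-5.3, 7.2, 24.8]
finger_gap: 39.5
finger_force: 40.0
```

Run:
```python
from h import *
s,_=snap('side','s9');t,_=snap('top','t9'); st=manip.read_state(); print(st)
f=lambda im,x,y,w,h:cv2.resize(im[y:y+h,x:x+w],(400,400),interpolation=cv2.INTER_CUBIC)
cv2.imwrite('pics/m9.png',cv2.convertScaleAbs(np.hstack([f(t,320,180,60,60),f(s,205,140,70,70)]),alpha=1.5,beta=20))
```

```text
{'clock': 14.85, 'joints': array([-3.09749638e-01,  4.77195441e-01,  1.72981124e+00,  8.71290819e-04,
        9.30721192e-01, -3.79772067e-01]), 'qd': array([-1.63463891e-04, -5.11542340e-05,  6.12960073e-04, -6.17679037e-04,
        7.21734870e-04, -7.59595856e-05]), 'effort': array([ -3.16365167, -43.74400735, -23.64835024,  -1.35784686,
        -1.90022193,  -0.28797596]), 'eef_pos': array([ 517.41158202, -126.97680358,   36.59732652]), 'eef_rot': array([3.13774361e+00, 7.81745887e-04, 1.64029822e+00]), 'wrist_force': array([-5.29416197,  7.65541597, 25.16277991]), 'moment': array([ 1.46313157,  0.89442254, -0.23673672]), 'finger_force': 39.97879207134247, 'finger_gap': 39.31831642911071}
```

View pics/m9.png

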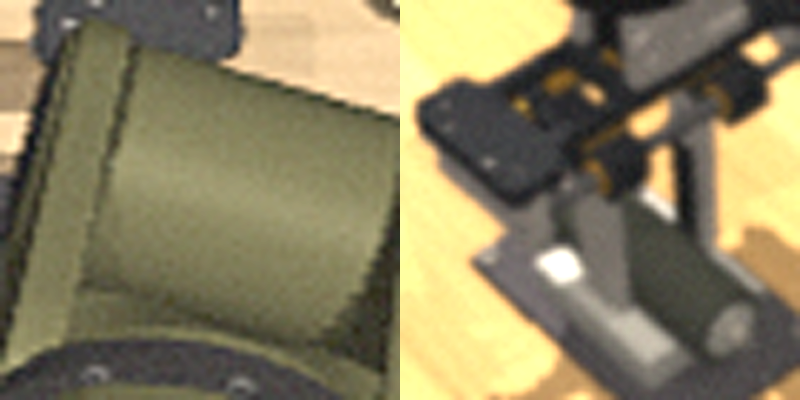

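The drum lies in the V under the gripper, with its end at side crop (730,325), in line with the fixture and with the collar under the arm. Each face carries about 16–23 N and the axial push is steady, so I'm handing in.

```bash
python3 -c "
from cell import manip
print(manip.sign_off())"
```

```text
the job is handed in; nothing more can be done
None
```

I handed the job in with the drum rolled screw-up, seated in the V against the end stop and held pressed. The wrist force puts about 16–23 N on each face. I couldn't see the screw through the guide bush because the arm blocked the top camera; it was about 0.1 rad from upright when last seen at the grip. The sign-off returned no verdict.

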